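Reassemble the shaft of a bench bead mill

TASK

Put the bead mill's shaft back together with the clean steel parts from the drying rack: slide the spacer sleeve onto the bare shaft until it meets the disc already there, then the loose agitator disc up against the sleeve, and last the end cap, open end first, over the end of the shaft until it meets the disc. Leave the parts sitting on the shaft with no gaps between them, and leave everything else on the bench where it stands.

Things in the scene. Friction and masses are not known exactly. Their poses are not given: they have to be found in the camera images.
- mill: bead mill, fixed: white housing 340 long, 220 wide, 285 mm high, with a horizontal steel shaft 160 mm above the bench. Origin on the bench below the face of the housing's 124 mm round flange (four 20 mm stud bolts); x along the shaft, away from the housing; z up. Then a 50 mm seal carrier 40 mm long, and the disc already fitted (62 mm across, 14 thick). Steel drip tray, 22 mm high, under the shaft
- shaft_seat (a point): point on the shaft's axis at the outer face of the fitted disc, 54 mm from the flange, where the bare shaft begins. x axis: along the shaft, outward to its free end; z up. The shaft is rigid and does not turn: 16 mm in diameter for 72 mm from here, then a 6 mm nose tapering to 8 mm. Nothing stands above it
- shaft_tip (a point): centre of the free end of the shaft (end of the nose), 78 mm from shaft_seat; same axes
- rack: white plastic drying rack, fixed; origin on the bench, z up. Its board (360 mm wide, 200 mm along its slope, top edge 185 mm high) faces the rack's own +x and leans back 35 degrees, so its pegs rise outward at 35 degrees, towards the rack's +x. Lower pegs carry only a small upturned beaker, part of the rack; a 20 mm high drip trough lies in front
- rack_peg (a point): root of the middle peg of the upper row, on the board's face; axes of rack. The three upper pegs, 105 mm apart along y, hold sleeve, disc and cap, one each, in any order. Each is a 24 mm boss 22 mm long, then a 10 mm rod 27 mm long. The parts rest against the boss and hang by the top of their bores (bore centre 5 mm below the peg's). The board goes on 35 mm up the slope
- sleeve: spacer sleeve: plain steel tube, 30 mm outside, 20 mm bore, 36 mm long, 0.07 to 0.15 kg. Origin: centre of the bore in the end that rests on the peg's boss. x axis: along the bore, at the start outward along the peg (35 degrees above horizontal). Both ends alike
- sleeve_mid (a point): centre of the sleeve, 18 mm along its bore from either end; axes of sleeve
- disc: loose agitator disc: flat steel disc, dark spots of six small holes round its bore, 62 mm outside, 20 mm bore, 14 mm thick, 0.18 to 0.34 kg. Origin: centre of the bore in the face that rests on the peg's boss. x axis: along the bore, at the start outward along the peg. Both faces alike
- disc_mid (a point): centre of the disc, 7 mm from either face; axes of disc
- cap: end cap: steel cup 36 mm outside, 36 mm long, blind 20 mm bore 30 mm deep; the last 6 mm of the closed end taper; 0.10 to 0.20 kg. Origin: centre of the mouth (open end), which rests on the peg's boss. x axis: from the mouth to the closed end, at the start outward along the peg. Over the shaft it just hangs; nothing snaps or locks
- chamber: the mill's removed grinding chamber, an open dark grey cylinder with a bright rim, standing on the bench, 110 mm across, 125 mm high. Not to be moved
- beaker: large clear plastic measuring jug with a handle, 132 mm across, 175 mm high. Not to be moved
- bead_jar: closed white jar of grinding beads, 64 mm across, 85 mm high. Not to be moved
- wrench: steel open-ended wrench lying flat, 140 mm long. Not to be moved
- marker: white marker pen with black cap, lying, 130 mm long. Not to be moved
- cups: stack of white paper cups, 70 mm across, 121 mm high. Not to be moved
Mind the look-alikes: they are no part of the job. Leave any orange or turquoise look-alike of the cap alone.

How it is judged:
On the way, in this order (a step that is already met when the one before it is completed fails the run):
1. the sleeve is on the shaft, up against the fitted disc (within 5 mm) (x of sleeve_mid in the frame of shaft_seat between 0.013 and 0.023 m and y of sleeve_mid in the frame of shaft_seat between -0.005 and 0.005 m and z of sleeve_mid in the frame of shaft_seat between -0.005 and 0.005 m and angle between the x axis of sleeve_mid and the x axis of shaft_seat, either way round below 0.15 rad), for 0.2 s.
2. the loose disc is on the shaft, up against the sleeve (centre within 6 mm of its place) (all of step 1 and x of disc_mid in the frame of shaft_seat between 0.037 and 0.049 m and y of disc_mid in the frame of shaft_seat between -0.005 and 0.005 m and z of disc_mid in the frame of shaft_seat between -0.005 and 0.005 m and angle between the x axis of disc_mid and the x axis of shaft_seat, either way round below 0.15 rad), for 0.2 s.
3. the cap is over the end of the shaft, up against the disc (all of step 2 and x of cap in the frame of shaft_seat between 0.044 and 0.058 m and y of cap in the frame of shaft_seat between -0.005 and 0.005 m and z of cap in the frame of shaft_seat between -0.005 and 0.005 m and angle between the x axis of cap and the x axis of shaft_seat, either way round below 0.15 rad), for 0.2 s.
At the end, for the whole second after the job is handed in: From shaft_seat along the shaft: sleeve centre 13 to 23 mm (18 = home), disc centre 37 to 49 mm (43 = home), cap mouth 44 to 58 mm (50 = home); each within 5 mm of the axis sideways and in height, in line within 0.15 rad, released and at rest (below 0.02 m/s) (all of step 3 and linear speed of each of sleeve, disc, cap below 0.02 m/s); the robot touches nothing.
It fails at once if another thing on the bench is moved by more than 40 mm (distance of any of chamber, beaker, bead_jar, wrench, marker, cups from where it was at the start of the episode above 0.04 m).
It also fails if it takes over 72 s, if anything falls off the work surface, if the arm or the gripper's body presses on something with over 40 N, if the wrist force passes 120 N, or if a joint passes its speed limit or range.

ROBOT

A 6-joint arm with a two-finger parallel gripper is mounted at the origin on the work surface. World frame = base frame: x ahead of the robot, y to its left, z up, the work surface at z = 0. Lengths are in m, angles in rad, forces in N, time in s.
With the tool pointing down it reaches from about 0.3 to 0.875 m from the base axis. Payload 6.4 kg.
Tool frame: the origin (TCP) lies at the very end of the fingers, on their centre line; the grasp point (between the pads) lies 19 mm behind it; z points along the fingers, y is the line along which they close (so a half turn about z gives the same grasp; the last joint's range is limited). The gripper opens to 85 mm and grips with 20 to 120 N. Pads are 22 mm wide; open, the fingers measure 114 mm over their backs; the gripper's body (76 mm by 85 mm) begins 54 mm behind the grasp point. The pads swing forward as they close: fully open they stand 13 mm farther back than shut.
Start: joints at [-1.405, 0.181, 1.607, -0, 1.354, -0.206], TCP at [0.209, -0.536, 0.231] pointing down, gripper open.
Joint ranges: [-2.99, 2.99], [-0.89, 2.07], [0.3, 2.58], [-1.14, 4.28], [0, 2.63], [-3.12, 3.12]. Speed limits (rad/s): [2.57, 2.57, 3.01, 3.14, 3.14, 3.14].

INTERFACE

Orientations are given as a unit quaternion [w, x, y, z].
In Python, from bench import ctrl, camera, calibration, order, outline_of gives the robot as it stands.
- The arm moves only by the tool move_arm, never from a script. Its argument "series" is a list that holds one entry, the list of rows, each a list of 5 numbers: the opening, from 0 (shut) to 1 (fully open), then the shift along the tool's x, y, z in mm, then the turn about the tool's z in rad. A call has exactly 10 rows; each row is the pose to reach, as a shift and turn from the pose commanded when the call began, along the tool's axes at that moment; what a row does not reach only later rows make up. A row lasts 1/12 s, in which the tool goes at most 41.7 mm and 7.16 degrees, less where a joint would pass 70% of its speed; a pose out of reach is approached as far as the arm can. A call with a gripper value outside its range is refused whole. The fingers move at their own pace and stop on an object; the grip force is fixed at half the most. Time passes only in rows, so rows that repeat a pose let the fingers close, or fill a call up. It gives the time, the measured TCP pose, the force, the opening and the grip force at its end, in the units of the state.
- ctrl.get_obs(): the state, without advancing time (a new reading comes with each control period).
- camera(name): name is "scene" or "top" or "wrist"; returns (picture, depth): 480x640x3 uint8, blue, green, red; 480x640 float32, m along the optical axis (not along the pixel's ray), 0 where there is no reading.
- calibration(name): a dict with "intrinsics" (3x3 intrinsics, pixels), "rvec" (rotation vector, rad) and "tvec" (3), from world to camera coordinates, as OpenCV has them. Camera axes: x right, y down, z forward; pixel columns grow to the right and rows downward; lengths in m; the calibration is good to about 2 mm. A picture is of the moment at which its call begins: read the wrist's pose just before it. calibration takes no time and is no camera call; for the wrist camera it gives the pose at the moment of the call.
- order.hand_in(): hands the job in; it is judged then, once.
Trained networks look in the newest picture that a camera, given by its name, has taken for a name from the list of things; names that differ only in an ending like _2 or _b are one class to them, and where a whole thing is asked for, a point or a joint stands for the part that bears it (a point fixed in the world has none). Each returns a list of dicts, best first, with "conf" (0 to 1); they miss things now and then, are a little off and sometimes report something else, mostly with a low value. They report only what shows in the picture. A call takes as long as a camera call. They do not tell look-alikes from the thing itself.
- outline_of(target, camera): "region" (480x640 bool, what is visible of it) and "bbox" ([centre column, centre row, width, height] in pixels, round what is visible of it).
The state is a dict: "time_s": time; "q": joint angles; "dq": joint speeds; "joint_efforts": joint torques, N m; "eef_pos": TCP position; "eef_rot": TCP orientation; "wrist_force": force on the tool from outside, world axes, zero at the start; "torque": the same for the moment, N m; "opening": opening from 0.0 (shut) to 1.0 (fully open); "grasp_force": force on a finger pad.
Only numpy, scipy, OpenCV 4.12 (cv2) and the standard library are available. Lean on these libraries where they do the work, as an engineer would, in place of code of your own. Each camera call takes 0.05 s, during which the arm holds its last target. There are 200 camera calls.

## Working session

There is one attempt and no reset: what is moved stays moved. The work goes in short steps, Python scripts to look and compute and a tool call to move; the robot and the scene stay as the last step left them, time stands still between calls to the robot, and variables do not carry over. Pictures are saved under pics/ and viewed, at most 10 in all, crops included, and the job is handed in when it is done.

Besides the shell and the picture viewer there is one more tool, called after ">>>" by a JSON object that holds its "method" and its "body", one argument or row to a line. move_arm: Moves the arm, as the interface text tells. Its arguments: {"type":"object","properties":{"series":{"type":"array","items":{"type":"array","items":{"type":"array","items":{"type":"number"}}}}},"required":["series"]}

```bash
mkdir -p pics; ls; cat > h.py <<'E'
import numpy as np, cv2
from bench import ctrl, camera, calibration, order, outline_of
def K(n):
    c=calibration(n); R=cv2.Rodrigues(np.array(c["rvec"],float))[0]
    return np.array(c["intrinsics"],float),R,np.array(c["tvec"],float).ravel()
def cloud(d,k,mask=None):
    Km,R,t=k; m=d>0
    if mask is not None: m&=mask
    v,u=np.nonzero(m); z=d[v,u]
    P=np.c_[(u-Km[0,2])/Km[0,0]*z,(v-Km[1,2])/Km[1,1]*z,z]
    return (P-t)@R, u, v      # world points
def proj(P,k):
    Km,R,t=k; q=(np.atleast_2d(P)@R.T+t)@Km.T
    return q[:,:2]/q[:,2:]
E
python3 - <<'E'
from h import *
for n in ("scene","top"):
    k=K(n); im,d=camera(n); cv2.imwrite(f"pics/{n}0.png",im); np.save(f"{n}_d.npy",d)
    print(n,"cam pos",(-k[1].T@k[2]).round(3))
    for t in ("mill","rack","sleeve","disc","cap","chamber","beaker","cups","bead_jar"):
        for o in outline_of(t,n)[:4]:
            P,_,_=cloud(d,k,o["region"])
            print(t,round(o["conf"],2),np.round(o["bbox"]),np.median(P,0).round(3) if len(P) else None, P.min(0).round(3),P.max(0).round(3))
o=ctrl.get_obs(); print(o["eef_pos"],o["eef_rot"])
E
```

```text
pics
scene cam pos [1.71  0.131 0.909]
mill 0.93 [141. 205. 234. 133.] [ 0.584 -0.536  0.183] [-1.576 -1.956 -0.642] [ 0.765 -0.205  0.288]
rack 0.98 [431. 254. 152. 110.] [0.538 0.239 0.065] [ 0.094  0.048 -0.007] [0.765 0.461 0.197]
disc 0.68 [427. 215.  25.  24.] [0.504 0.231 0.169] [0.473 0.2   0.124] [0.525 0.262 0.198]
cap 0.58 [386. 215.  17.  18.] [0.535 0.128 0.182] [0.511 0.11  0.162] [0.546 0.145 0.196]
cap 0.54 [329. 270.  15.   5.] [ 0.587 -0.011  0.035] [ 0.572 -0.025  0.029] [0.599 0.006 0.039]
cap 0.46 [336. 245.  15.  16.] [ 0.441 -0.007  0.024] [ 0.415 -0.03  -0.004] [0.453 0.009 0.039]
chamber 0.77 [333. 307.  48.  76.] [0.8   0.029 0.084] [ 0.562 -0.039 -0.003] [0.821 0.083 0.129]
beaker 0.97 [251. 296.  62.  97.] [ 0.807 -0.164  0.115] [ 0.622 -0.295 -0.001] [ 0.86  -0.103  0.178]
cups 0.64 [198. 284.  31.  54.] [ 0.733 -0.302  0.092] [ 0.545 -0.401 -0.004] [ 0.749 -0.274  0.128]
cups 0.35 [139. 204. 229. 131.] [ 0.584 -0.537  0.186] [ 0.369 -0.791 -0.004] [ 0.74  -0.232  0.288]
bead_jar 0.78 [303. 234.  25.  32.] [ 0.461 -0.096  0.054] [ 0.275 -0.131 -0.003] [ 0
[... 733 characters left out ...]
ap 0.57 [242. 271.  20.  22.] [0.52  0.125 0.186] [0.5   0.109 0.044] [0.563 0.16  0.198]
chamber 0.74 [294. 172.  51.  65.] [0.777 0.028 0.077] [ 0.706 -0.028 -0.003] [0.848 0.089 0.131]
beaker 0.62 [387. 168.  66.  84.] [ 0.785 -0.176  0.078] [ 0.693 -0.251 -0.006] [ 0.909 -0.105  0.18 ]
cups 0.69 [444. 194.  38.  40.] [ 0.702 -0.305  0.123] [ 0.675 -0.384 -0.002] [ 0.779 -0.276  0.129]
cups 0.5 [384. 168.  67.  83.] [ 0.785 -0.176  0.079] [ 0.693 -0.235 -0.004] [ 0.848 -0.105  0.179]
bead_jar 0.95 [351. 315.  29.  28.] [ 0.436 -0.099  0.084] [ 0.407 -0.131  0.012] [ 0.468 -0.07   0.09 ]
[ 0.20888752 -0.53572665  0.23129191] [-6.44851194e-06  9.82775400e-01  1.84803984e-01 -2.31594174e-06]
```

View pics/scene0.png

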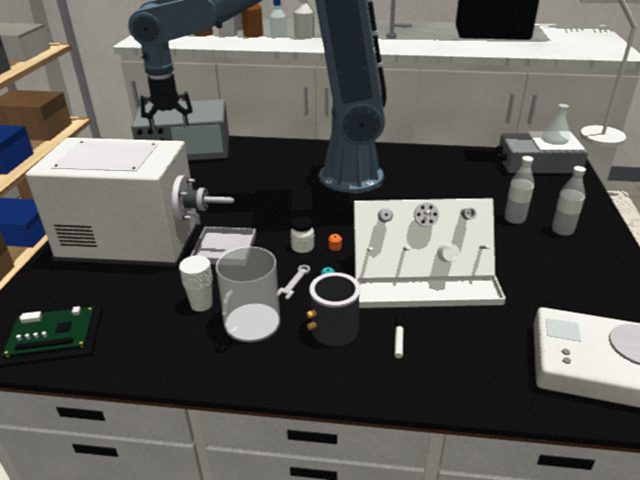

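View pics/top0.png

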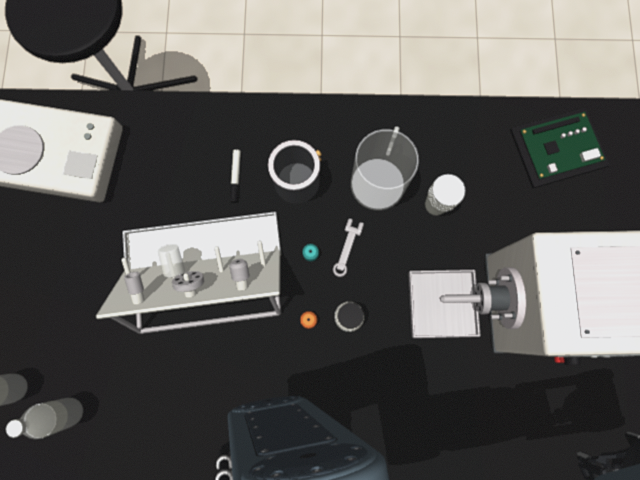

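```bash
python3 - <<'E'
from h import *
im=cv2.imread("pics/scene0.png"); c=im[195:250,355:500]; c=cv2.resize(c,None,fx=5,fy=5,interpolation=cv2.INTER_CUBIC)
im=cv2.imread("pics/top0.png"); e=cv2.resize(im[235:315,100:285],None,fx=3.92,fy=3.6,interpolation=cv2.INTER_CUBIC)
e=cv2.resize(e,(725,288)); cv2.imwrite("pics/crop1.png",np.vstack([c,e]))
allP={}
for n in ("scene","top"):
    P,u,v=cloud(np.load(f"{n}_d.npy"),K(n)); allP[n]=P
    B=P[(P[:,0]>.42)&(P[:,0]<.62)&(P[:,1]>.07)&(P[:,1]<.4)&(P[:,2]>.03)&(P[:,2]<.19)]
    best=None; r=np.random.default_rng(0)
    for _ in range(400):
        a=B[r.choice(len(B),3,False)]; nn=np.cross(a[1]-a[0],a[2]-a[0]); nn/=np.linalg.norm(nn)+1e-12
        s=abs((B-a[0])@nn)<.003
        if best is None or s.sum()>best.sum(): best=s
    I=B[best]; c0=I.mean(0); nn=np.linalg.svd(I-c0,full_matrices=False)[2][2]; nn*=np.sign(nn[2])
    print(n,"board",best.sum(),len(B),c0.round(4),nn.round(4),"yaw",np.arctan2(nn[1],nn[0]).round(4),"tilt",np.degrees(np.arcsin(nn[2])).round(2), I.min(0).round(3),I.max(0).round(3))
    h=(B-c0)@nn; F=B[(h>.012)]; ex=np.array([nn[0],nn[1],0]); ex/=np.linalg.norm(ex); ey=np.array([-ex[1],ex[0],0])
    for yc in (.125,.23,.331):
        q=F[(abs(F[:,1]-yc)<.045)&(F[:,2]>.12)]
        yy=q@ey; hh=(q-c0)@nn; ez=np.cross(nn,ey)*1; ez*=np.sign(ez[2]); zz=q@ez
        m=hh>.026
        print("  part",yc,len(q),"ey",np.percentile(yy[m],[1,50,99]).round(4),"slope",np.percentile(zz[m],[1,50,99]).round(4),"h",np.percentile(hh,[1,50,99]).round(4))
    S=P[(abs(P[:,0]-.475)<.05)&(P[:,1]>-.30)&(P[:,1]<-.1)&(P[:,2]>.14)&(P[:,2]<.18)]
    ys=np.percentile(S[:,1],[.5,99.5]); print(" shaft",len(S),S.min(0).round(4),S.max(0).round(4),ys.round(4))
    for y in np.arange(-.30,-.14,.01):
        q=S[abs(S[:,1]-y)<.005]
        if len(q)>3: print("   ",y.round(3),len(q),np.percentile(q[:,0],[2,50,98]).round(4),np.percentile(q[:,2],[50,98]).round(4))
E
```

```text
scene board 5299 9234 [0.5057 0.2331 0.1041] [0.8132 0.1197 0.5695] yaw 0.1462 tilt 34.71 [0.427 0.07  0.03 ] [0.582 0.4   0.184]
  part 0.125 152 ey [0.0335 0.048  0.0684] slope [-0.1789 -0.1645 -0.149 ] h [0.0251 0.0549 0.0621]
  part 0.23 463 ey [0.1262 0.1551 0.1841] slope [-0.1922 -0.1634 -0.1384] h [0.018  0.0352 0.0479]
  part 0.331 160 ey [0.2036 0.2567 0.2741] slope [-0.2444 -0.1655 -0.1506] h [0.0161 0.0505 0.0704]
 shaft 54 [ 0.4633 -0.2999  0.1546] [ 0.4827 -0.2761  0.1718] [-0.2998 -0.2764]
    -0.3 13 [0.4694 0.475  0.482 ] [0.1655 0.1681]
    -0.29 21 [0.4648 0.4748 0.4824] [0.1643 0.1692]
    -0.28 20 [0.4637 0.4751 0.4786] [0.1614 0.1704]
top board 4779 7262 [0.4928 0.2311 0.1247] [0.8084 0.1174 0.5768] yaw 0.1443 tilt 35.23 [0.425 0.07  0.03 ] [0.582 0.4   0.186]
  part 0.125 316 ey [0.0332 0.0473 0.0675] slope [-0.176  -0.1557 -0.1465] h [0.0125 0.0361 0.0595]
  part 0.23 432 ey [0.1249 0.1522 0.1847] slope [-0.1968 -0.1606 -0.1394] h [0.0127 0.0356 0.0488]
  part 0.331 385 ey [0.2034 0.2545 0.2735] slope [-0.2479 -0.1602 -0.1507] h [0.0126 0.0398 0.065 ]
 shaft 91 [ 0.4634 -0.3     0.157 ] [ 0.478  -0.2776  0.171 ] [-0.2999 -0.2777]
    -0.3 21 [0.4639 0.4714 0.4779] [0.1663 0.1709]
    -0.29 38 [0.4637 0.4704 0.4779] [0.1664 0.1705]
    -0.28 32 [0.4636 0.4705 0.4776] [0.1643 0.1687]
```

View pics/crop1.png

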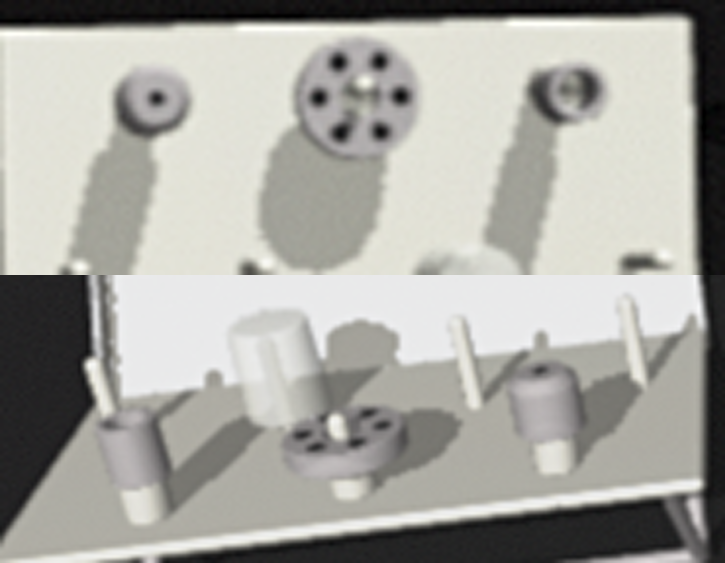

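```bash
python3 - <<'E'
from h import *
n=np.array([.811,.1185,.573]); n/=np.linalg.norm(n); ex=np.array([n[0],n[1],0]); ex/=np.linalg.norm(ex); ey=np.array([-ex[1],ex[0],0]); ez=np.cross(n,ey); ez*=np.sign(ez[2])
for c0 in ([.5057,.2331,.1041],[.4928,.2311,.1247]):
    k=np.array(c0)@n
    for nm,e,h in (("cap",.0505,.040),("disc",.155,.029),("sleeve",.2595,.040)):
        print(nm,((k+h)*n-.1655*ez+e*ey).round(4))
print("yaw rack",np.arctan2(n[1],n[0]))
for nm in ("scene","top"):
    P,_,_=cloud(np.load(f"{nm}_d.npy"),K(nm))
    S=P[(abs(P[:,0]-.475)<.06)&(P[:,1]>-.45)&(P[:,1]<-.2)&(P[:,2]>.13)&(P[:,2]<.24)]
    for y in np.arange(-.42,-.26,.008):
        q=S[abs(S[:,1]-y)<.004]
        if len(q)>3: print("   ",nm,y.round(3),len(q),np.percentile(q[:,0],[1,50,99]).round(4),((np.percentile(q[:,0],1)+np.percentile(q[:,0],99))/2).round(4),np.percentile(q[:,2],[50,98]).round(4))
    print(S[:,1].max(), np.sort(S[:,1])[-6:])
    T=P[(P[:,2]>.27)&(P[:,2]<.30)&(P[:,1]<-.3)&(P[:,1]>-.9)&(P[:,0]>.2)].astype(np.float32)
    print(cv2.minAreaRect(T[:,:2].copy()*1000))
E
```

```text
cap [0.5223 0.1274 0.1723]
disc [0.4983 0.2295 0.166 ]
sleeve [0.4921 0.3342 0.1723]
cap [0.5232 0.1275 0.1729]
disc [0.4992 0.2296 0.1666]
sleeve [0.493  0.3343 0.1729]
yaw rack 0.14508917558835271
    scene -0.42 205 [0.4186 0.5138 0.5345] 0.4766 [0.217  0.2391]
    scene -0.412 234 [0.4185 0.4897 0.5349] 0.4767 [0.1925 0.2213]
    scene -0.404 214 [0.438  0.5043 0.5343] 0.4861 [0.1768 0.2133]
    scene -0.396 64 [0.4363 0.494  0.5168] 0.4765 [0.1765 0.201 ]
    scene -0.388 66 [0.4351 0.4928 0.5136] 0.4744 [0.1772 0.2002]
    scene -0.38 55 [0.4691 0.4933 0.5047] 0.4869 [0.1728 0.1842]
    scene -0.372 42 [0.4707 0.4923 0.5014] 0.4861 [0.1722 0.1858]
    scene -0.364 62 [0.463  0.4975 0.506 ] 0.4845 [0.1733 0.1902]
    scene -0.356 150 [0.4427 0.4852 0.5052] 0.4739 [0.1673 0.19  ]
    scene -0.348 22 [0.4646 0.4771 0.5017] 0.4831 [0.1625 0.1687]
    scene -0.34 17 [0.4667 0.4756 0.4828] 0.4747 [0.163  0.1671]
    scene -0.332 16 [0.4716 0.4784 0.4833] 0.4774 [0.1624 0.1671]
    scene -0.324 18 [0.4688 0.4782 0.4822] 0.4755 [0.1632 0.1687]
    scene -0.316 20 [0.4704 0.4754 0.4831]
[... 1255 characters left out ...]
top -0.332 34 [0.4643 0.4719 0.4783] 0.4713 [0.1669 0.1699]
    top -0.324 32 [0.4642 0.471  0.4781] 0.4712 [0.1665 0.1687]
    top -0.316 32 [0.4639 0.4707 0.4782] 0.4711 [0.1669 0.1717]
    top -0.308 33 [0.4639 0.4698 0.478 ] 0.4709 [0.1664 0.1693]
    top -0.3 31 [0.4639 0.4696 0.478 ] 0.4709 [0.1659 0.1708]
    top -0.292 31 [0.4637 0.4712 0.4778] 0.4707 [0.1665 0.1705]
    top -0.284 33 [0.4635 0.4695 0.4779] 0.4707 [0.1661 0.1696]
    top -0.276 10 [0.466  0.4707 0.4754] 0.4707 [0.1614 0.1654]
-0.277579608134095 [-0.27861273 -0.27826726 -0.27825117 -0.27790365 -0.27784562 -0.27757961]
((395.2968444824219, -525.1697387695312), (387.5013427734375, 199.7977752685547), 1.9361169338226318)
```

```bash
cat >> h.py <<'E'
RY=.145; SY=1.601
def yaw(o):
    w,x,y,z=o["eef_rot"]; return 2*np.arctan2(y,x)
def to(p,psi,o=None):
    "mm shift in tool axes + turn from the present pose to TCP p with tool-x yaw psi"
    o=o or ctrl.get_obs(); a=yaw(o); d=(np.array(p)-o["eef_pos"])*1000
    print([round(v,1) for v in (np.cos(a)*d[0]+np.sin(a)*d[1],np.sin(a)*d[0]-np.cos(a)*d[1],-d[2])],"turn",round(-((psi-a+np.pi)%(2*np.pi)-np.pi),3))
def ob():
    o=ctrl.get_obs(); print("t",o["time_s"],"p",np.round(o["eef_pos"],4),"yaw",round(yaw(o),3),"q",np.round(o["q"],2),"F",np.round(o["wrist_force"],1),"op",round(float(o["opening"]),3),"g",o["grasp_force"])
E
python3 -c "
from h import *
to([.4925,.334,.32],RY); to([.4925,.334,.154],RY)"
```

```text
[np.float64(580.2), np.float64(-707.3), np.float64(-88.7)] turn 0.227
[np.float64(580.2), np.float64(-707.3), np.float64(77.3)] turn 0.227
```

>>> {"method": "move_arm", "body": {
  "series": [
    [[1,10,-12,-40,0],[1,40,-50,-80,0],[1,580,-707,-89,0.227],[1,580,-707,-89,0.227],[1,580,-707,-89,0.227],[1,580,-707,-89,0.227],[1,580,-707,-89,0.227],[1,580,-707,-89,0.227],[1,580,-707,-89,0.227],[1,580,-707,-89,0.227]]
  ]
}}

```text
time_s: 1.83
eef_pos: [0.3265, -0.1723, 0.3062]
eef_rot: [0.0, 0.997, 0.072, 0.0]
wrist_force: [1.6, 0.1, -0.5]
opening: 1.002
grasp_force: 0.0
```

>>> {"method": "move_arm", "body": {
  "series": [
    [[1,237,-477,-14,0],[1,237,-477,-14,0],[1,237,-477,-14,0],[1,237,-477,-14,0],[1,237,-477,-14,0],[1,237,-477,-14,0],[1,237,-477,-14,0],[1,237,-477,-14,0],[1,237,-477,-14,0],[1,237,-477,-14,0]]
  ]
}}

```text
time_s: 2.67
eef_pos: [0.4562, 0.2242, 0.3171]
eef_rot: [0.0, 0.997, 0.073, 0.0]
wrist_force: [0.5, -0.9, -0.0]
opening: 0.998
grasp_force: 0.0
```

```bash
python3 -c "
from h import *
ob(); to([.4925,.334,.32],RY); to([.4925,.334,.154],RY)"
```

```text
t 2.6667 p [0.4562 0.2242 0.3171] yaw 0.145 q [ 0.22 -0.03  1.66 -0.    1.51  1.65] F [ 0.5 -0.9 -0. ] op 0.998 g 0.0
[np.float64(51.8), np.float64(-103.4), np.float64(-2.9)] turn 0.0
[np.float64(51.8), np.float64(-103.4), np.float64(163.1)] turn 0.0
```

>>> {"method": "move_arm", "body": {
  "series": [
    [[1,52,-103,-3,0],[1,52,-103,-3,0],[1,52,-103,-3,0],[1,52,-103,30,0],[1,52,-103,60,0],[1,52,-103,60,0],[1,52,-103,60,0],[1,52,-103,60,0],[1,52,-103,60,0],[1,52,-103,60,0]]
  ]
}}

```text
time_s: 3.5
eef_pos: [0.4938, 0.3312, 0.2594]
eef_rot: [-0.001, 0.997, 0.072, 0.002]
wrist_force: [-0.5, -0.9, 0.1]
opening: 0.998
grasp_force: 0.0
```

```bash
python3 - <<'E'
from h import *
ob(); k=K("wrist"); im,d=camera("wrist")
def cr(p,c):
    u,v=proj(p,k)[0]; print(p,(round(u),round(v))); cv2.drawMarker(im,(int(u),int(v)),c,0,14,1)
cr([.4925,.334,.1725],(0,0,255)); cr([.4987,.2295,.1663],(0,255,0)); cr([.5228,.1275,.1725],(255,0,0)); 
cv2.imwrite("pics/w1.png",im)
for t in ("sleeve","disc"):
  for o in outline_of(t,"wrist")[:2]:
    P,_,_=cloud(d,k,o["region"]); print(t,round(o["conf"],2),np.round(o["bbox"]),np.percentile(P,[2,50,98],axis=0).round(4).tolist())
E
```

```text
t 3.5 p [0.4938 0.3312 0.2594] yaw 0.144 q [0.39 0.2  1.53 0.   1.41 1.82] F [-0.5 -0.9  0.1] op 0.998 g 0.0
[0.4925, 0.334, 0.1725] (312, 260)
[0.4987, 0.2295, 0.1663] (470, 270)
[0.5228, 0.1275, 0.1725] (639, 260)
sleeve 0.75 [309. 258.  48.  72.] [[0.4724, 0.3223, 0.1635], [0.4983, 0.3365, 0.1818], [0.5146, 0.3509, 0.1957]]
disc 0.96 [473. 272. 104.  86.] [[0.4795, 0.2052, 0.1507], [0.4996, 0.2341, 0.1779], [0.52, 0.2609, 0.1959]]
```

View pics/w1.png

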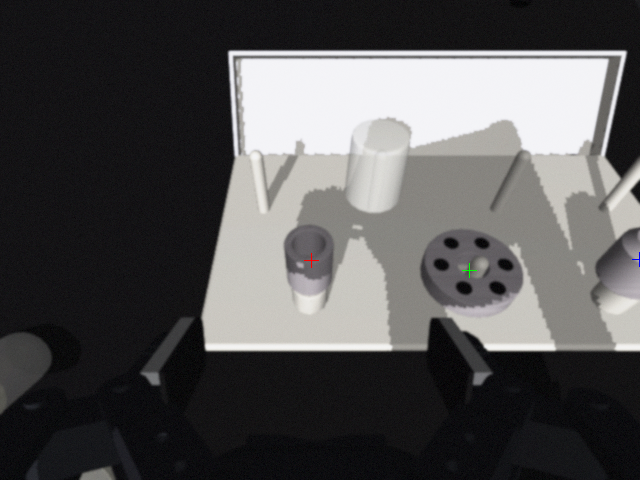

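>>> {"method": "move_arm", "body": {
  "series": [
    [[1,1,-5,35,0],[1,1,-5,70,0],[1,1,-5,95,0],[1,1,-5,105,0],[1,1,-5,105,0],[1,1,-5,105,0],[0,1,-5,105,0],[0,1,-5,105,0],[0,1,-5,105,0],[0,1,-5,105,0]]
  ]
}}

```text
time_s: 4.48
eef_pos: [0.4937, 0.3366, 0.1532]
eef_rot: [-0.0, 0.997, 0.072, 0.001]
wrist_force: [0.5, -1.1, -0.2]
opening: 0.455
grasp_force: 0.0
```

>>> {"method": "move_arm", "body": {
  "series": [
    [[0,0,0,0,0],[0,0,0,0,0],[0,0,0,0,0],[0,0,0,0,0],[0,2,0,-5,0],[0,10,0,-10,0],[0,22,0,-18,0],[0,34,0,-26,0],[0,45,0,-36,0],[0,55,0,-50,0]]
  ]
}}

```text
time_s: 5.32
eef_pos: [0.5479, 0.3439, 0.2012]
eef_rot: [0.0, 0.997, 0.072, -0.001]
wrist_force: [0.5, -0.2, -1.8]
opening: 0.329
grasp_force: 59.1
```

```bash
python3 -c "
from h import *
ob(); to([.50,.25,.36],SY)"
```

```text
t 5.3167 p [0.5479 0.3439 0.2012] yaw 0.145 q [ 0.38  0.36  1.44 -0.    1.34  1.8 ] F [ 0.5 -0.2 -1.8] op 0.329 g 59.07688136212528
[np.float64(-60.9), np.float64(86.0), np.float64(-158.8)] turn -1.456
```

>>> {"method": "move_arm", "body": {
  "series": [
    [[0,0,0,-40,0],[0,0,0,-80,0],[0,-153,507,-100,-1.456],[0,-153,507,-100,-1.456],[0,-153,507,-100,-1.456],[0,-153,507,-100,-1.456],[0,-153,507,-100,-1.456],[0,-153,507,-100,-1.456],[0,-153,507,-100,-1.456],[0,-153,507,-100,-1.456]]
  ]
}}

```text
time_s: 6.15
eef_pos: [0.5022, 0.0362, 0.2941]
eef_rot: [0.0, 0.858, 0.513, 0.0]
wrist_force: [0.4, 0.1, -1.3]
opening: 0.327
grasp_force: 59.4
```

```bash
python3 -c "
from h import *
ob(); to([.470,-.19,.19],SY)"
```

```text
t 6.15 p [0.5022 0.0362 0.2941] yaw 1.078 q [-0.16 -0.03  1.71 -0.    1.47  0.33] F [ 0.4  0.1 -1.3] op 0.327 g 59.43470453610644
[np.float64(-214.5), np.float64(78.7), np.float64(104.1)] turn -0.523
```

>>> {"method": "move_arm", "body": {
  "series": [
    [[0,-214,79,60,-0.523],[0,-214,79,104,-0.523],[0,-214,79,104,-0.523],[0,-214,79,104,-0.523],[0,-214,79,104,-0.523],[0,-214,79,104,-0.523],[0,-214,79,104,-0.523],[0,-214,79,104,-0.523],[0,-214,79,104,-0.523],[0,-214,79,104,-0.523]]
  ]
}}

```text
time_s: 6.98
eef_pos: [0.4699, -0.1874, 0.1902]
eef_rot: [0.0, 0.698, 0.716, 0.0]
wrist_force: [0.5, -0.0, -1.2]
opening: 0.327
grasp_force: 59.4
```

```bash
cat > look.py <<'E'
from h import *
import sys
# shaft edges in wrist view; held part; save picture with tip/seat marks
ob(); k=K("wrist"); im,d=camera("wrist")
P,u,v=cloud(d,k); s=np.array([np.cos(SY),np.sin(SY),0]); l=np.array([-s[1],s[0],0]); T=np.array([.4715,-.277,.160])
Q=P-T; a,b,c=Q@s,Q@l,Q[:,2]
m=(abs(b)<.02)&(abs(c)<.02)&(a>-.075)&(a<.02)
print("tip a",np.sort(a[m&(abs(b)<.006)])[-5:].round(4))
for x in np.arange(-.07,.01,.008):
    q=m&(abs(a-x)<.004)&(c>-.004)
    if q.sum()>5: print(x.round(3),q.sum(),"lat",np.percentile(b[q],[1,50,99]).round(4),"top",np.percentile(c[q],[50,97]).round(4))
if len(sys.argv)>2:
  for o in outline_of(sys.argv[2],"wrist")[:2]:
    R=o["region"][v,u]; print(sys.argv[2],round(o["conf"],2),np.round(o["bbox"]),"a",np.percentile(a[R],[2,50,98]).round(4),"b",np.percentile(b[R],[2,50,98]).round(4),"c",np.percentile(c[R],[2,50,98]).round(4))
for p,cc in ((T,(0,0,255)),(T-.078*s,(0,255,0))):
    w=proj(p,k)[0].astype(int); cv2.drawMarker(im,tuple(int(i) for i in w),cc,0,14,1)
cv2.imwrite(f"pics/{sys.argv[1]}.png",im)
E
python3 look.py w2 sleeve
```

```text
t 6.9833 p [ 0.4699 -0.1874  0.1902] yaw 1.595 q [-0.61  0.07  1.82  0.    1.25 -0.64] F [ 0.5 -0.  -1.2] op 0.327 g 59.432113068178296
tip a [0.0009 0.0009 0.0009 0.0009 0.0011]
0.002 44 lat [-0.0025  0.0004  0.0041] top [-0.0016  0.0001]
sleeve 0.88 [317. 349.  88. 114.] a [0.0682 0.0963 0.1103] b [-0.0153 -0.0018  0.0116] c [0.0357 0.0585 0.0731]
```

View pics/w2.png

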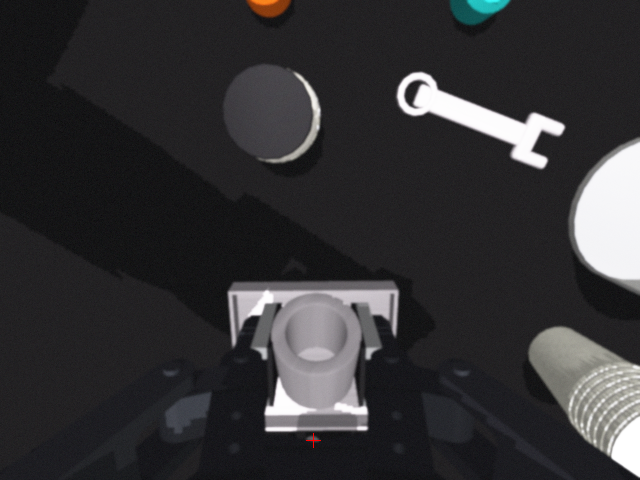

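>>> {"method": "move_arm", "body": {
  "series": [
    [[0,-8,-2,18,-0.006],[0,-16,-2,37,-0.006],[0,-30,-2,37,-0.006],[0,-45,-2,37,-0.006],[0,-58,-2,37,-0.006],[0,-66,-2,37,-0.006],[0,-72,-2,37,-0.006],[0,-72,-2,37,-0.006],[0,-72,-2,37,-0.006],[0,-72,-2,37,-0.006]]
  ]
}}

```text
time_s: 7.92
eef_pos: [0.4692, -0.2593, 0.1528]
eef_rot: [-0.0, 0.696, 0.718, 0.0]
wrist_force: [0.1, 0.1, -0.9]
opening: 0.329
grasp_force: 59.4
```

```bash
python3 - <<'E'
from h import *
ob(); k=K("top"); im,d=camera("top"); k2=K("scene"); im2,d2=camera("scene")
a=cv2.resize(im[265:335,405:500],None,fx=4,fy=4,interpolation=cv2.INTER_CUBIC)
b=cv2.resize(im2[165:235,180:275],None,fx=4,fy=4,interpolation=cv2.INTER_CUBIC)
cv2.imwrite("pics/s1.png",np.hstack([a,b]))
E
```

```text
t 7.9167 p [ 0.4692 -0.2593  0.1528] yaw 1.601 q [-0.73  0.18  1.78  0.    1.19 -0.76] F [ 0.1  0.1 -0.9] op 0.329 g 59.44220445351675
```

View pics/s1.png

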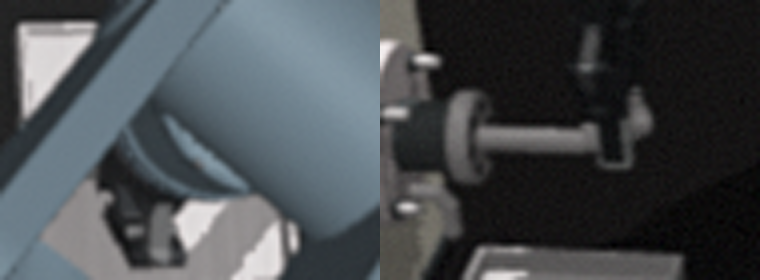

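>>> {"method": "move_arm", "body": {
  "series": [
    [[0,0,1,2,0],[0,0,1,5,0],[0,-1,1,8,0],[0,-2,1,10,0],[0,-3,1,12,0],[0,-4,1,14,0],[0,-5,1,15,0],[0,-6,1,15,0],[0,-7,1,15,0],[0,-8,1,15,0]]
  ]
}}

```text
time_s: 8.85
eef_pos: [0.471, -0.2627, 0.1393]
eef_rot: [-0.003, 0.696, 0.718, 0.003]
wrist_force: [-4.1, 27.3, 25.2]
opening: 0.328
grasp_force: 60.6
```

```bash
cat > see.py <<'E'
from h import *
import sys
ob(); im,d=camera("wrist"); cv2.imwrite("pics/tmpw.png",im)
im2,d2=camera("scene")
b=cv2.resize(im2[165:235,180:275],None,fx=4,fy=4,interpolation=cv2.INTER_CUBIC)
a=cv2.resize(im[240:480,150:490],(400,280))
cv2.imwrite(f"pics/{sys.argv[1]}.png",np.hstack([a,b]))
E
python3 see.py s2
```

```text
t 8.85 p [ 0.471  -0.2627  0.1393] yaw 1.603 q [-0.73  0.21  1.77  0.01  1.17 -0.77] F [-4.1 27.3 25.2] op 0.328 g 60.60744269751012
```

View pics/s2.png

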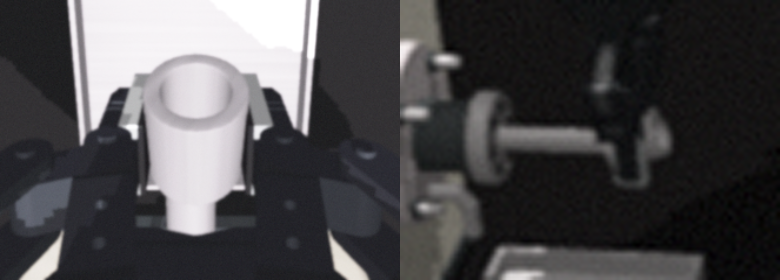

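```bash
cat > tilt.py <<'E'
from h import *
import sys
def tilt(part):
    ob(); k=K("wrist"); im,d=camera("wrist"); P,u,v=cloud(d,k)
    s=np.array([np.cos(SY),np.sin(SY),0]); l=np.array([-s[1],s[0],0]); T=np.array([.4707,-.276,.160])
    for o in outline_of(part,"wrist")[:1]:
        R=o["region"][v,u]; Q=P[R]-T; a,b,c=Q@s,Q@l,Q[:,2]
        print(part,round(o["conf"],2),"a",np.percentile(a,[1,50,99]).round(4),"b",np.percentile(b,[1,50,99]).round(4),"c",np.percentile(c,[1,50,99]).round(4))
        for x in np.arange(a.min(),a.max(),.004):
            q=(abs(a-x)<.002)&(abs(b-np.median(b))<.005)
            if q.sum()>4: print("   a",x.round(4),"cmax",np.percentile(c[q],90).round(4))
tilt(sys.argv[1])
E
python3 tilt.py sleeve
```

```text
t 8.95 p [ 0.4709 -0.2628  0.1393] yaw 1.603 q [-0.73  0.21  1.77  0.01  1.17 -0.77] F [-5.3 22.9 24.1] op 0.321 g 60.58641891460866
sleeve 0.59 a [-0.0056  0.0221  0.0356] b [-0.0149 -0.0011  0.0125] c [-0.0077  0.0124  0.0229]
   a -0.0082 cmax 0.0109
   a -0.0042 cmax 0.0123
   a -0.0002 cmax 0.0137
   a 0.0038 cmax 0.0154
   a 0.0078 cmax 0.0168
   a 0.0118 cmax 0.0184
   a 0.0158 cmax 0.0198
   a 0.0198 cmax 0.0214
   a 0.0238 cmax 0.0231
   a 0.0278 cmax 0.0225
   a 0.0318 cmax 0.0005
   a 0.0358 cmax 0.0006
```

>>> {"method": "move_arm", "body": {
  "series": [
    [[0,2,0,1,0],[0,4,0,2,0],[0,4,0,3,0],[0,4,0,4,0],[0,4,0,5,0],[0,4,0,6,0],[0,4,0,6,0],[0,3,0,6,0],[0,2,0,6,0],[0,1,0,6,0]]
  ]
}}

```text
time_s: 9.88
eef_pos: [0.4712, -0.2646, 0.1345]
eef_rot: [-0.001, 0.696, 0.718, 0.001]
wrist_force: [-5.4, 18.1, 23.0]
opening: 0.328
grasp_force: 61.5
```

```bash
python3 tilt.py sleeve
```

```text
t 9.8833 p [ 0.4712 -0.2646  0.1345] yaw 1.602 q [-0.73  0.21  1.78  0.    1.15 -0.77] F [-5.4 18.1 23. ] op 0.328 g 61.46974625531584
sleeve 0.72 a [-0.0054  0.0215  0.0337] b [-0.0153 -0.0013  0.0125] c [-0.01    0.0107  0.0173]
   a -0.0091 cmax 0.0078
   a -0.0051 cmax 0.0113
   a -0.0011 cmax 0.0121
   a 0.0029 cmax 0.0129
   a 0.0069 cmax 0.0137
   a 0.0109 cmax 0.0144
   a 0.0149 cmax 0.0154
   a 0.0189 cmax 0.0158
   a 0.0229 cmax 0.0168
   a 0.0269 cmax 0.0174
   a 0.0309 cmax 0.0157
```

>>> {"method": "move_arm", "body": {
  "series": [
    [[0,0,-1,1,0],[0,0,-1,2,0],[0,0,-1,3,0],[0,0,-1,4,0],[0,0,-1,4,0],[0,-1,-1,4,0],[0,-3,-1,4,0],[0,-5,-1,4,0],[0,-7,-1,4,0],[0,-9,-1,4,0]]
  ]
}}

```text
time_s: 10.82
eef_pos: [0.4709, -0.2701, 0.1289]
eef_rot: [-0.003, 0.696, 0.718, 0.004]
wrist_force: [1.2, 30.3, 20.8]
opening: 0.322
grasp_force: 64.1
```

```bash
python3 tilt.py sleeve
```

```text
t 10.8167 p [ 0.4709 -0.2701  0.1289] yaw 1.603 q [-0.74  0.23  1.77  0.01  1.15 -0.78] F [ 1.2 30.3 20.8] op 0.322 g 64.14415558800101
sleeve 0.64 a [-0.0049  0.0175  0.0301] b [-0.0146 -0.0007  0.0129] c [-0.0169  0.0073  0.011 ]
   a -0.0074 cmax 0.0102
   a -0.0034 cmax 0.0111
   a 0.0006 cmax 0.011
   a 0.0046 cmax 0.0108
   a 0.0086 cmax 0.0107
   a 0.0126 cmax 0.0104
   a 0.0166 cmax 0.0101
   a 0.0206 cmax 0.0097
   a 0.0246 cmax 0.0093
   a 0.0286 cmax 0.009
```

>>> {"method": "move_arm", "body": {
  "series": [
    [[0,4,0,-1,0],[0,4,0,-2,0],[0,4,0,-3,0],[0,2,0,-3,0],[0,-2,0,-3,0],[0,-6,0,-3,0],[0,-10,0,-3,0],[0,-14,0,-3,0],[0,-18,0,-3,0],[0,-22,0,-3,0]]
  ]
}}

```text
time_s: 11.75
eef_pos: [0.471, -0.2973, 0.1323]
eef_rot: [-0.0, 0.696, 0.718, 0.001]
wrist_force: [-1.1, 10.6, 16.8]
opening: 0.323
grasp_force: 63.6
```

```bash
python3 tilt.py sleeve
```

```text
t 11.75 p [ 0.471  -0.2973  0.1323] yaw 1.601 q [-0.78  0.25  1.74  0.    1.15 -0.81] F [-1.1 10.6 16.8] op 0.323 g 63.55319336056709
sleeve 0.84 a [-0.032  -0.0095  0.0031] b [-0.014  -0.0004  0.0136] c [-0.0135  0.0108  0.0145]
   a -0.0317 cmax 0.0147
   a -0.0277 cmax 0.0146
   a -0.0237 cmax 0.0143
   a -0.0197 cmax 0.0141
   a -0.0157 cmax 0.0139
   a -0.0117 cmax 0.0137
   a -0.0077 cmax 0.0134
   a -0.0037 cmax 0.013
   a 0.0003 cmax 0.0128
```

>>> {"method": "move_arm", "body": {
  "series": [
    [[0.5,0,0,0,0],[0.5,0,0,0,0],[0.5,0,0,-1,0],[0.5,4,0,-1,0],[0.5,8,0,-1,0],[0.5,8,0,-1,0],[0,8,0,-1,0],[0,8,0,-1,0],[0,8,0,-1,0],[0,8,0,-1,0]]
  ]
}}

```text
time_s: 12.68
eef_pos: [0.4703, -0.2896, 0.1317]
eef_rot: [-0.0, 0.696, 0.718, 0.0]
wrist_force: [0.7, 1.4, 1.3]
opening: 0.324
grasp_force: 59.2
```

```bash
python3 tilt.py sleeve
```

```text
t 12.6833 p [ 0.4703 -0.2896  0.1317] yaw 1.602 q [-0.77  0.24  1.75  0.    1.15 -0.8 ] F [0.7 1.4 1.3] op 0.324 g 59.16905911057256
sleeve 0.66 a [-0.0342 -0.0103  0.0013] b [-0.0134  0.0001  0.014 ] c [-0.0129  0.0108  0.0142]
   a -0.0404 cmax 0.0088
   a -0.0364 cmax 0.0128
   a -0.0324 cmax 0.0138
   a -0.0284 cmax 0.0138
   a -0.0244 cmax 0.0138
   a -0.0204 cmax 0.0139
   a -0.0164 cmax 0.0138
   a -0.0124 cmax 0.014
   a -0.0084 cmax 0.0139
   a -0.0044 cmax 0.0137
   a -0.0004 cmax 0.0134
```

>>> {"method": "move_arm", "body": {
  "series": [
    [[0,-6,0,0,0],[0,-13,0,0,0],[0,-20,0,0,0],[0,-27,0,0,0],[0,-33,0,0,0],[0,-37,0,0,0],[0,-40,0,0,0],[0,-42,0,0,0],[0,-44,0,0,0],[0,-45,0,0,0]]
  ]
}}

```text
time_s: 13.62
eef_pos: [0.4715, -0.3334, 0.1317]
eef_rot: [-0.001, 0.696, 0.718, 0.001]
wrist_force: [-1.8, 10.1, 8.8]
opening: 0.327
grasp_force: 59.9
```

```bash
python3 tilt.py sleeve
```

```text
t 13.6167 p [ 0.4715 -0.3334  0.1317] yaw 1.602 q [-0.82  0.29  1.68  0.    1.17 -0.85] F [-1.8 10.1  8.8] op 0.327 g 59.94255086872727
sleeve 0.9 a [-0.0781 -0.0567 -0.0426] b [-0.0134  0.0005  0.0142] c [-0.0074  0.0113  0.0142]
   a -0.0777 cmax 0.0137
   a -0.0737 cmax 0.0138
   a -0.0697 cmax 0.0138
   a -0.0657 cmax 0.0138
   a -0.0617 cmax 0.0138
   a -0.0577 cmax 0.0138
   a -0.0537 cmax 0.0138
   a -0.0497 cmax 0.0138
   a -0.0457 cmax 0.0138
```

>>> {"method": "move_arm", "body": {
  "series": [
    [[0,-1,0,0,0],[0,-2,0,0,0],[0,-3,0,0,0],[0,-3,0,0,0],[0,-3,0,0,0],[0.6,-2,0,0,0],[0.6,-1,0,0,0],[0.7,-1,0,0,0],[0.7,-1,0,-20,0],[0.8,0,0,-60,0]]
  ]
}}

```text
time_s: 14.55
eef_pos: [0.4688, -0.3325, 0.1867]
eef_rot: [-0.005, 0.696, 0.718, 0.0]
wrist_force: [0.5, -0.3, 0.1]
opening: 0.793
grasp_force: 0.0
```

```bash
python3 tilt.py sleeve; python3 -c "
from h import *
to([.4985,.2335,.30],RY)
"
```

```text
t 14.55 p [ 0.4688 -0.3325  0.1867] yaw 1.601 q [-0.82  0.23  1.64 -0.    1.28 -0.85] F [ 0.5 -0.3  0.1] op 0.793 g 0.0
sleeve 0.69 a [-0.0782 -0.0582 -0.0427] b [-0.014   0.0003  0.0148] c [-0.007   0.0114  0.0142]
   a -0.0792 cmax 0.0136
   a -0.0752 cmax 0.014
   a -0.0712 cmax 0.014
   a -0.0672 cmax 0.0139
   a -0.0632 cmax 0.0139
   a -0.0592 cmax 0.0139
   a -0.0552 cmax 0.0139
   a -0.0512 cmax 0.0141
   a -0.0472 cmax 0.0138
   a -0.0432 cmax 0.0138
[np.float64(570.3), np.float64(41.8), np.float64(-102.0)] turn 1.456
```

>>> {"method": "move_arm", "body": {
  "series": [
    [[1,20,0,-40,0],[1,50,5,-80,0],[1,570,42,-102,1.456],[1,570,42,-102,1.456],[1,570,42,-102,1.456],[1,570,42,-102,1.456],[1,570,42,-102,1.456],[1,570,42,-102,1.456],[1,570,42,-102,1.456],[1,570,42,-102,1.456]]
  ]
}}

```text
time_s: 15.48
eef_pos: [0.4876, 0.0151, 0.2807]
eef_rot: [0.001, 0.943, 0.333, 0.0]
wrist_force: [0.4, 0.4, 0.0]
opening: 0.997
grasp_force: 0.0
```

```bash
python3 -c "
from h import *
ob();to([.4995,.2325,.25],RY)
"
```

```text
t 15.4833 p [0.4876 0.0151 0.2807] yaw 0.678 q [-0.21 -0.06  1.76 -0.    1.44  0.68] F [0.4 0.4 0. ] op 0.997 g 0.0
[np.float64(145.6), np.float64(-161.9), np.float64(30.7)] turn 0.533
```

>>> {"method": "move_arm", "body": {
  "series": [
    [[1,146,-162,0,0.533],[1,146,-162,0,0.533],[1,146,-162,0,0.533],[1,146,-162,0,0.533],[1,146,-162,0,0.533],[1,146,-162,0,0.533],[1,146,-162,20,0.533],[1,146,-162,31,0.533],[1,146,-162,31,0.533],[1,146,-162,31,0.533]]
  ]
}}

```text
time_s: 16.32
eef_pos: [0.4979, 0.2305, 0.2484]
eef_rot: [0.0, 0.997, 0.075, -0.001]
wrist_force: [0.1, 0.1, 0.4]
opening: 1.0
grasp_force: 0.0
```

```bash
python3 - <<'E'
from h import *
ob(); k=K("wrist"); im,d=camera("wrist"); cv2.imwrite("pics/w3.png",im)
ex=np.array([np.cos(RY),np.sin(RY),0]); ey=np.array([-ex[1],ex[0],0]); o0=ctrl.get_obs()["eef_pos"]
for o in outline_of("disc","wrist")[:2]:
    P,_,_=cloud(d,k,o["region"]); Q=P-o0
    print(round(o["conf"],2),np.round(o["bbox"]),"ex",np.percentile(Q@ex,[1,50,99]).round(4),"ey",np.percentile(Q@ey,[1,50,99]).round(4),"z",np.percentile(P[:,2],[1,50,99]).round(4))
to([.4995,.2325,.1425],RY)
E
```

```text
t 16.3167 p [0.4979 0.2305 0.2484] yaw 0.15 q [ 0.22  0.11  1.65 -0.    1.38  1.64] F [0.1 0.1 0.4] op 1.0 g 0.0
0.61 [319. 262. 101.  91.] ex [-0.0199  0.0016  0.0222] ey [-0.0282  0.0001  0.0288] z [0.1493 0.1785 0.1964]
[np.float64(0.8), np.float64(-1.8), np.float64(107.6)] turn 0.004
```

>>> {"method": "move_arm", "body": {
  "series": [
    [[1,1,0,35,0.004],[1,1,0,70,0.004],[1,1,0,95,0.004],[1,1,0,106,0.004],[1,1,0,106,0.004],[1,1,0,106,0.004],[0,1,0,106,0.004],[0,1,0,106,0.004],[0,1,0,106,0.004],[0,1,0,106,0.004]]
  ]
}}

```text
time_s: 17.25
eef_pos: [0.501, 0.2322, 0.1461]
eef_rot: [-0.0, 0.997, 0.074, 0.002]
wrist_force: [-1.4, -0.1, 5.7]
opening: 0.697
grasp_force: 63.5
```

>>> {"method": "move_arm", "body": {
  "series": [
    [[0,0,0,0,0],[0,2,0,-5,0],[0,10,0,-10,0],[0,22,0,-18,0],[0,34,0,-27,0],[0,44,0,-40,0],[0,50,0,-70,0],[0,50,0,-105,0],[0,50,0,-130,0],[0,50,0,-130,0]]
  ]
}}

```text
time_s: 18.08
eef_pos: [0.5526, 0.2399, 0.2813]
eef_rot: [-0.001, 0.997, 0.073, 0.006]
wrist_force: [0.5, 0.6, -0.9]
opening: 0.702
grasp_force: 65.7
```

```bash
python3 -c "
from h import *
ob();to([.4695,-.17,.24],SY)
"
```

```text
t 18.0833 p [0.5526 0.2399 0.2813] yaw 0.147 q [ 0.21  0.2   1.49 -0.    1.45  1.64] F [ 0.5  0.6 -0.9] op 0.702 g 65.73464501649141
[np.float64(-142.2), np.float64(393.3), np.float64(41.3)] turn -1.454
```

>>> {"method": "move_arm", "body": {
  "series": [
    [[0,-142,393,0,-1.454],[0,-142,393,0,-1.454],[0,-142,393,0,-1.454],[0,-142,393,0,-1.454],[0,-142,393,0,-1.454],[0,-142,393,0,-1.454],[0,-142,393,0,-1.454],[0,-142,393,20,-1.454],[0,-142,393,41,-1.454],[0,-142,393,41,-1.454]]
  ]
}}

```text
time_s: 18.92
eef_pos: [0.4756, -0.1263, 0.2471]
eef_rot: [0.001, 0.804, 0.595, 0.0]
wrist_force: [1.0, -0.2, -2.9]
opening: 0.7
grasp_force: 65.8
```

```bash
python3 -c "
from h import *
ob();to([.4695,-.19,.22],SY)
"
```

```text
t 18.9167 p [ 0.4756 -0.1263  0.2471] yaw 1.275 q [-0.5  -0.02  1.79  0.    1.37 -0.21] F [ 1.  -0.2 -2.9] op 0.7 g 65.8337701682467
[np.float64(-62.7), np.float64(12.7), np.float64(27.1)] turn -0.326
```

>>> {"method": "move_arm", "body": {
  "series": [
    [[0,-63,13,27,-0.326],[0,-63,13,27,-0.326],[0,-63,13,27,-0.326],[0,-63,13,27,-0.326],[0,-63,13,27,-0.326],[0,-63,13,27,-0.326],[0,-63,13,27,-0.326],[0,-63,13,27,-0.326],[0,-63,13,27,-0.326],[0,-63,13,27,-0.326]]
  ]
}}

```text
time_s: 19.75
eef_pos: [0.4698, -0.1881, 0.2203]
eef_rot: [0.0, 0.698, 0.716, 0.0]
wrist_force: [0.6, -0.4, -2.6]
opening: 0.7
grasp_force: 65.8
```

```bash
cat > plane.py <<'E'
from h import *
import sys
ob(); k=K("wrist"); im,d=camera("wrist"); cv2.imwrite("pics/%s.png"%sys.argv[1],im); P,u,v=cloud(d,k)
s=np.array([np.cos(SY),np.sin(SY),0]); l=np.array([-s[1],s[0],0]); T=np.array([.4707,-.276,.160])
for o in outline_of("disc","wrist")[:3]:
    R=o["region"][v,u]; Q=P[R]-T; q=np.c_[Q@s,Q@l,Q[:,2]]; best=None; r=np.random.default_rng(0)
    if len(q)<50: continue
    for _ in range(300):
        w=q[r.choice(len(q),3,False)]; n=np.cross(w[1]-w[0],w[2]-w[0]); n/=np.linalg.norm(n)+1e-12
        m=abs((q-w[0])@n)<.0015
        if best is None or m.sum()>best.sum(): best=m
    I=q[best]; c=I.mean(0); n=np.linalg.svd(I-c,full_matrices=False)[2][2]; n*=np.sign(n[0])
    mid=(I.min(0)+I.max(0))/2
    print(round(o["conf"],2),np.round(o["bbox"]),best.sum(),len(q),"n",n.round(3),"tilt",np.degrees(np.arcsin(n[2])).round(1),"face mid",mid.round(4),"centre",(mid-.007*n).round(4),"ext",(I.max(0)-I.min(0)).round(4))
E
python3 plane.py w4
```

```text
t 19.75 p [ 0.4698 -0.1881  0.2203] yaw 1.596 q [-0.62  0.04  1.79 -0.    1.32 -0.64] F [ 0.6 -0.4 -2.6] op 0.7 g 65.81572342081927
0.63 [317. 360. 174. 167.] 20041 21366 n [ 0.828 -0.01   0.56 ] tilt 34.1 face mid [ 0.0912 -0.0023  0.0851] centre [ 0.0854 -0.0023  0.0812] ext [0.0345 0.0601 0.052 ]
0.25 [577. 382. 125. 140.] 2562 9260 n [ 0.003 -0.011  1.   ] tilt 89.4 face mid [-0.0419 -0.2294 -0.0357] centre [-0.0419 -0.2294 -0.0427] ext [0.0689 0.0498 0.0039]
```

View pics/w4.png

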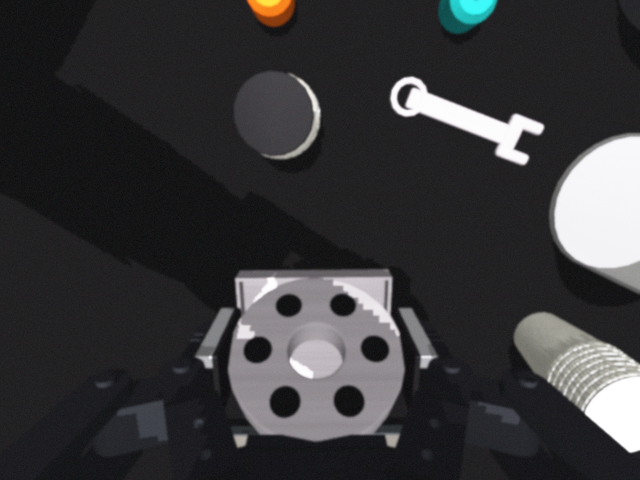

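>>> {"method": "move_arm", "body": {
  "series": [
    [[0,0,-2,30,-0.005],[0,0,-2,60,-0.005],[0,-10,-2,73,-0.005],[0,-30,-2,73,-0.005],[0,-50,-2,73,-0.005],[0,-65,-2,73,-0.005],[0,-76,-2,73,-0.005],[0,-82,-2,73,-0.005],[0,-84,-2,73,-0.005],[0,-84,-2,73,-0.005]]
  ]
}}

```text
time_s: 20.68
eef_pos: [0.4695, -0.2726, 0.1471]
eef_rot: [-0.0, 0.697, 0.717, 0.0]
wrist_force: [0.1, 0.2, -2.2]
opening: 0.7
grasp_force: 65.9
```

```bash
python3 plane.py w5
```

```text
t 20.6833 p [ 0.4695 -0.2726  0.1471] yaw 1.6 q [-0.74  0.2   1.76  0.    1.18 -0.77] F [ 0.1  0.2 -2.2] op 0.7 g 65.85699424962513
0.96 [317. 358. 179. 165.] 20122 21505 n [ 0.828 -0.006  0.561] tilt 34.1 face mid [0.0066 0.0006 0.0124] centre [0.0008 0.0007 0.0085] ext [0.0344 0.0599 0.0514]
```

>>> {"method": "move_arm", "body": {
  "series": [
    [[0,0,1,2,0],[0,0,1,4,0],[0,-1,1,6,0],[0,-2,1,7,0],[0,-3,1,8,0],[0,-4,1,9,0],[0,-4,1,10,0],[0,-5,1,11,0],[0,-5,1,12,0],[0,-5,1,12,0]]
  ]
}}

```text
time_s: 21.62
eef_pos: [0.4711, -0.2749, 0.1397]
eef_rot: [-0.001, 0.696, 0.718, 0.001]
wrist_force: [-13.4, 23.1, 37.8]
opening: 0.697
grasp_force: 70.7
```

```bash
python3 plane.py w6
```

```text
t 21.6167 p [ 0.4711 -0.2749  0.1397] yaw 1.602 q [-0.75  0.22  1.76  0.    1.17 -0.78] F [-13.4  23.1  37.8] op 0.697 g 70.69187198532745
0.9 [317. 359. 181. 164.] 20014 21555 n [ 0.85  -0.003  0.527] tilt 31.8 face mid [ 0.0043 -0.0011  0.0052] centre [-0.0017 -0.001   0.0015] ext [0.0328 0.0605 0.0535]
```

>>> {"method": "move_arm", "body": {
  "series": [
    [[0,0,-1,1,0],[0,0,-1,2,0],[0,0,-1,3,0],[0,0,-1,4,0],[0,0,-1,4,0],[0,0,-1,5,0],[0,0,-1,5,0],[0,0,-1,5,0],[0,0,-1,5,0],[0,0,-1,5,0]]
  ]
}}

```text
time_s: 22.55
eef_pos: [0.4714, -0.2769, 0.1368]
eef_rot: [0.001, 0.696, 0.718, 0.001]
wrist_force: [-14.3, 20.3, 45.6]
opening: 0.695
grasp_force: 75.6
```

```bash
python3 plane.py w7
```

```text
t 22.55 p [ 0.4714 -0.2769  0.1368] yaw 1.602 q [-0.75  0.22  1.76  0.    1.15 -0.78] F [-14.3  20.3  45.6] op 0.695 g 75.58287442428991
0.89 [318. 361. 181. 155.] 19718 21687 n [ 0.905 -0.013  0.425] tilt 25.1 face mid [ 0.0034 -0.0012  0.0037] centre [-0.003  -0.0011  0.0007] ext [0.0276 0.0602 0.0574]
```

>>> {"method": "move_arm", "body": {
  "series": [
    [[0,0,-1,1,0],[0,-1,-1,2,0],[0,-1,-1,3,0],[0,-2,-1,3,0],[0,-2,-1,4,0],[0,-3,-1,4,0],[0,-3,-1,4,0],[0,-3,-1,5,0],[0,-4,-1,5,0],[0,-4,-1,5,0]]
  ]
}}

```text
time_s: 23.48
eef_pos: [0.4714, -0.2801, 0.1329]
eef_rot: [0.002, 0.696, 0.718, 0.002]
wrist_force: [-13.6, 24.7, 53.8]
opening: 0.706
grasp_force: 81.7
```

```bash
python3 plane.py w8
```

```text
t 23.4833 p [ 0.4714 -0.2801  0.1329] yaw 1.602 q [-0.75  0.23  1.76  0.    1.15 -0.79] F [-13.6  24.7  53.8] op 0.706 g 81.73919237684458
0.77 [317. 365. 183. 152.] 18608 22011 n [ 0.959 -0.019  0.282] tilt 16.4 face mid [ 0.0017 -0.0009  0.0017] centre [-0.005  -0.0007 -0.0002] ext [0.019  0.0602 0.0601]
```

>>> {"method": "move_arm", "body": {
  "series": [
    [[0,0,-1,1,0],[0,-1,-2,2,0],[0,-1,-2,3,0],[0,-2,-2,3,0],[0,-2,-2,4,0],[0,-3,-2,4,0],[0,-4,-2,4,0],[0,-5,-2,5,0],[0,-6,-2,5,0],[0,-6,-2,5,0]]
  ]
}}

```text
time_s: 24.42
eef_pos: [0.4711, -0.2856, 0.1293]
eef_rot: [0.003, 0.696, 0.718, 0.003]
wrist_force: [-11.7, 30.9, 61.3]
opening: 0.699
grasp_force: 88.2
```

```bash
python3 plane.py w9
```

```text
t 24.4167 p [ 0.4711 -0.2856  0.1293] yaw 1.602 q [-0.76  0.24  1.76  0.01  1.14 -0.8 ] F [-11.7  30.9  61.3] op 0.699 g 88.15473379567266
0.95 [317. 366. 190. 150.] 17033 22071 n [ 0.99  -0.017  0.143] tilt 8.2 face mid [-0.0015 -0.0005 -0.0004] centre [-0.0084 -0.0003 -0.0014] ext [0.0111 0.0606 0.0626]
```

>>> {"method": "move_arm", "body": {
  "series": [
    [[0,0,0,-3,0],[0,0,0,-6,0],[0,0,0,-7,0],[0,-3,0,-7,0],[0,-6,0,-7,0],[0,-9,0,-7,0],[0,-12,0,-7,0],[0,-15,0,-7,0],[0,-15,0,-7,0],[0,-15,0,-7,0]]
  ]
}}

```text
time_s: 25.35
eef_pos: [0.4704, -0.3036, 0.1302]
eef_rot: [0.004, 0.696, 0.718, 0.001]
wrist_force: [3.9, 3.5, 12.3]
opening: 0.702
grasp_force: 83.4
```

```bash
python3 plane.py w10
```

```text
t 25.35 p [ 0.4704 -0.3036  0.1302] yaw 1.601 q [-0.79  0.25  1.74  0.    1.14 -0.82] F [ 3.9  3.5 12.3] op 0.702 g 83.38267820421606
0.56 [316. 366. 188. 148.] 15823 19484 n [ 0.985 -0.018  0.17 ] tilt 9.8 face mid [-0.0194  0.0007  0.0009] centre [-0.0263  0.0009 -0.0003] ext [0.0126 0.0599 0.0614]
```

>>> {"method": "move_arm", "body": {
  "series": [
    [[0,-3,0,0,0],[0,-6,0,0,0],[0,-8,0,0,0],[0,-9,0,0,0],[0,-10,0,0,0],[0,-11,0,0,0],[0,-11,0,0,0],[0.82,-10,0,0,0],[0.82,-10,0,0,0],[0.82,-10,0,0,0]]
  ]
}}

```text
time_s: 26.28
eef_pos: [0.4678, -0.3126, 0.127]
eef_rot: [0.0, 0.697, 0.718, -0.0]
wrist_force: [-0.1, -0.4, -0.6]
opening: 0.82
grasp_force: 0.0
```

```bash
python3 plane.py w11
```

```text
t 26.2833 p [ 0.4678 -0.3126  0.127 ] yaw 1.6 q [-0.8   0.27  1.73 -0.    1.15 -0.83] F [-0.1 -0.4 -0.6] op 0.82 g 0.0
0.71 [327. 376. 193. 133.] 13520 18722 n [ 1.    -0.014  0.011] tilt 0.6 face mid [-0.0284  0.0003  0.0054] centre [-0.0354  0.0004  0.0054] ext [0.0039 0.0613 0.0712]
```

>>> {"method": "move_arm", "body": {
  "series": [
    [[1,0,2,0,0],[1,0,3,0,0],[1,0,3,0,0],[1,0,3,-15,0],[1,0,3,-40,0],[1,0,3,-80,0],[1,0,3,-120,0],[1,40,3,-150,0],[1,80,3,-155,0],[1,120,3,-155,0]]
  ]
}}

```text
time_s: 27.22
eef_pos: [0.4684, -0.1973, 0.2853]
eef_rot: [0.003, 0.697, 0.717, 0.0]
wrist_force: [1.0, 0.2, -0.5]
opening: 1.0
grasp_force: 0.0
```

```bash
python3 -c "
from h import *
ob();to([.5235,.130,.26],RY)
"
```

```text
t 27.2167 p [ 0.4684 -0.1973  0.2853] yaw 1.598 q [-0.63 -0.02  1.71  0.    1.44 -0.66] F [ 1.   0.2 -0.5] op 1.0 g 0.0
[np.float64(325.7), np.float64(64.0), np.float64(25.3)] turn 1.453
```

>>> {"method": "move_arm", "body": {
  "series": [
    [[1,322,64,0,1.453],[1,322,64,0,1.453],[1,322,64,0,1.453],[1,322,64,0,1.453],[1,322,64,0,1.453],[1,322,64,0,1.453],[1,322,64,0,1.453],[1,322,64,0,1.453],[1,322,64,0,1.453],[1,322,64,0,1.453]]
  ]
}}

```text
time_s: 28.05
eef_pos: [0.5219, 0.132, 0.2819]
eef_rot: [-0.001, 0.972, 0.234, 0.0]
wrist_force: [0.1, -1.3, 0.5]
opening: 0.998
grasp_force: 0.0
```

```bash
python3 -c "
from h import *
ob();to([.5235,.130,.26],RY)
"
```

```text
t 28.05 p [0.5219 0.132  0.2819] yaw 0.472 q [0.03 0.06 1.64 0.   1.44 1.12] F [ 0.1 -1.3  0.5] op 0.998 g 0.0
[np.float64(0.6), np.float64(2.5), np.float64(21.9)] turn 0.327
```

>>> {"method": "move_arm", "body": {
  "series": [
    [[1,1,2,0,0.327],[1,1,2,10,0.327],[1,1,2,22,0.327],[1,1,2,22,0.327],[1,1,2,22,0.327],[1,1,2,22,0.327],[1,1,2,22,0.327],[1,1,2,22,0.327],[1,1,2,22,0.327],[1,1,2,22,0.327]]
  ]
}}

```text
time_s: 28.88
eef_pos: [0.5238, 0.1255, 0.2603]
eef_rot: [0.0, 0.997, 0.073, 0.0]
wrist_force: [0.7, -0.7, 0.3]
opening: 1.001
grasp_force: 0.0
```

```bash
python3 - <<'E'
from h import *
ob(); k=K("wrist"); im,d=camera("wrist"); cv2.imwrite("pics/w12.png",im)
ex=np.array([np.cos(RY),np.sin(RY),0]); ey=np.array([-ex[1],ex[0],0]); o0=ctrl.get_obs()["eef_pos"]
for o in outline_of("cap","wrist")[:3]:
    P,_,_=cloud(d,k,o["region"]); Q=P-o0
    print(round(o["conf"],2),np.round(o["bbox"]),"ex",np.percentile(Q@ex,[1,50,99]).round(4),"ey",np.percentile(Q@ey,[1,50,99]).round(4),"z",np.percentile(P[:,2],[1,50,99]).round(4),"bgr",im[o["region"]].mean(0).round())
E
```

```text
t 28.8833 p [0.5238 0.1255 0.2603] yaw 0.147 q [0.01 0.07 1.67 0.   1.4  1.44] F [ 0.7 -0.7  0.3] op 1.001 g 0.0
0.78 [460. 171.  49.  44.] ex [0.025  0.0437 0.0598] ey [-0.1602 -0.1375 -0.1251] z [-0.      0.0342  0.0381] bgr [81. 81. 16.]
0.67 [431. 311.  25.  39.] ex [-0.1242 -0.0999 -0.0934] ey [-0.134  -0.1186 -0.1097] z [0.0043 0.0347 0.038 ] bgr [ 19.  61. 136.]
0.64 [313. 262.  53.  73.] ex [-0.0217  0.0051  0.0207] ey [-0.0136  0.0025  0.0187] z [0.1753 0.1875 0.1961] bgr [115. 111. 116.]
```

>>> {"method": "move_arm", "body": {
  "series": [
    [[1,0,-2.5,35,0],[1,0,-2.5,70,0],[1,0,-2.5,95,0],[1,0,-2.5,106,0],[1,0,-2.5,106,0],[1,0,-2.5,106,0],[0,0,-2.5,106,0],[0,0,-2.5,106,0],[0,0,-2.5,106,0],[0,0,-2.5,106,0]]
  ]
}}

```text
time_s: 29.82
eef_pos: [0.5241, 0.1281, 0.1552]
eef_rot: [0.0, 0.997, 0.073, 0.001]
wrist_force: [0.0, -0.6, -0.8]
opening: 0.452
grasp_force: 0.0
```

>>> {"method": "move_arm", "body": {
  "series": [
    [[0,0,0,0,0],[0,0,0,0,0],[0,0,0,0,0],[0,0,0,0,0],[0,2,0,-5,0],[0,10,0,-10,0],[0,22,0,-18,0],[0,34,0,-26,0],[0,45,0,-36,0],[0,50,0,-70,0]]
  ]
}}

```text
time_s: 30.65
eef_pos: [0.5713, 0.1352, 0.2196]
eef_rot: [-0.0, 0.997, 0.073, -0.004]
wrist_force: [-1.0, 0.2, -1.9]
opening: 0.397
grasp_force: 59.9
```

```bash
python3 -c "
from h import *
ob();to([.4695,-.18,.23],SY)
"
```

```text
t 30.65 p [0.5713 0.1352 0.2196] yaw 0.146 q [0.03 0.22 1.58 0.   1.35 1.45] F [-1.   0.2 -1.9] op 0.397 g 59.86419076099992
[np.float64(-146.6), np.float64(297.0), np.float64(-10.4)] turn -1.455
```

>>> {"method": "move_arm", "body": {
  "series": [
    [[0,-10,5,-35,0],[0,-147,297,-40,-1.455],[0,-147,297,-40,-1.455],[0,-147,297,-40,-1.455],[0,-147,297,-40,-1.455],[0,-147,297,-40,-1.455],[0,-147,297,-40,-1.455],[0,-147,297,-40,-1.455],[0,-147,297,-20,-1.455],[0,-147,297,-10,-1.455]]
  ]
}}

```text
time_s: 31.48
eef_pos: [0.4714, -0.1837, 0.2362]
eef_rot: [0.003, 0.833, 0.553, 0.001]
wrist_force: [0.8, 0.4, -1.5]
opening: 0.394
grasp_force: 60.0
```

```bash
python3 -c "
from h import *
ob();to([.4695,-.19,.21],SY)
"
```

```text
t 31.4833 p [ 0.4714 -0.1837  0.2362] yaw 1.171 q [-0.61  0.02  1.78 -0.    1.34 -0.21] F [ 0.8  0.4 -1.5] op 0.394 g 59.9556113476865
[np.float64(-6.6), np.float64(0.7), np.float64(26.2)] turn -0.43
```

>>> {"method": "move_arm", "body": {
  "series": [
    [[0,-7,1,26,-0.43],[0,-7,1,26,-0.43],[0,-7,1,26,-0.43],[0,-7,1,26,-0.43],[0,-7,1,26,-0.43],[0,-7,1,26,-0.43],[0,-7,1,26,-0.43],[0,-7,1,26,-0.43],[0,-7,1,26,-0.43],[0,-7,1,26,-0.43]]
  ]
}}

```text
time_s: 32.32
eef_pos: [0.469, -0.1867, 0.208]
eef_rot: [0.0, 0.698, 0.716, -0.0]
wrist_force: [0.5, -0.6, -1.0]
opening: 0.389
grasp_force: 60.0
```

```bash
python3 tilt.py cap
```

```text
t 32.3167 p [ 0.469  -0.1867  0.208 ] yaw 1.597 q [-0.61  0.05  1.81 -0.    1.29 -0.64] F [ 0.5 -0.6 -1. ] op 0.389 g 60.04627022193745
cap 0.86 a [0.2441 0.2508 0.2628] b [-0.1389 -0.1167 -0.105 ] c [-0.1587 -0.1292 -0.1224]
   a 0.2438 cmax -0.1296
   a 0.2478 cmax -0.1247
   a 0.2518 cmax -0.1228
   a 0.2558 cmax -0.1227
```

>>> {"method": "move_arm", "body": {
  "series": [
    [[0,0,-1,25,-0.004],[0,-8,-1,51,-0.004],[0,-25,-1,51,-0.004],[0,-42,-1,51,-0.004],[0,-56,-1,51,-0.004],[0,-65,-1,51,-0.004],[0,-70,-1,51,-0.004],[0,-72,-1,51,-0.004],[0,-72,-1,51,-0.004],[0,-72,-1,51,-0.004]]
  ]
}}

```text
time_s: 33.25
eef_pos: [0.4698, -0.2583, 0.157]
eef_rot: [-0.0, 0.696, 0.718, 0.0]
wrist_force: [-0.6, 0.6, -0.8]
opening: 0.392
grasp_force: 60.0
```

```bash
sed -i 's/\[:1\]:/[:4]:/; s/        print(part/        if abs(np.median(b))>.02: continue\n        print(part/' tilt.py; python3 tilt.py cap
```

```text
t 33.25 p [ 0.4698 -0.2583  0.157 ] yaw 1.601 q [-0.72  0.17  1.77  0.    1.19 -0.75] F [-0.6  0.6 -0.8] op 0.392 g 60.00997395487502
cap 0.82 a [-0.005   0.0259  0.0376] b [-0.016  -0.0004  0.0154] c [0.0144 0.0293 0.0377]
   a -0.0077 cmax 0.0224
   a -0.0037 cmax 0.0251
   a 0.0003 cmax 0.0279
   a 0.0043 cmax 0.0305
   a 0.0083 cmax 0.0333
   a 0.0123 cmax 0.0361
   a 0.0163 cmax 0.0379
   a 0.0203 cmax 0.0377
   a 0.0243 cmax 0.0372
   a 0.0283 cmax 0.0332
   a 0.0323 cmax 0.0276
   a 0.0363 cmax 0.0214
```

>>> {"method": "move_arm", "body": {
  "series": [
    [[0,0,0,3,0],[0,0,0,6,0],[0,0,0,9,0],[0,0,0,11,0],[0,-1,0,13,0],[0,-1,0,15,0],[0,-1,0,17,0],[0,-2,0,18,0],[0,-2,0,19,0],[0,-2,0,20,0]]
  ]
}}

```text
time_s: 34.18
eef_pos: [0.4704, -0.2599, 0.1399]
eef_rot: [0.0, 0.696, 0.718, 0.0]
wrist_force: [-8.0, 10.4, 21.7]
opening: 0.395
grasp_force: 67.1
```

```bash
python3 tilt.py cap
```

```text
t 34.1833 p [ 0.4704 -0.2599  0.1399] yaw 1.602 q [-0.73  0.2   1.78  0.    1.16 -0.76] F [-8.  10.4 21.7] op 0.395 g 67.12896537501365
cap 0.71 a [-0.0058  0.0242  0.0358] b [-0.0169 -0.0006  0.0155] c [-0.003   0.0146  0.0223]
   a -0.0086 cmax 0.0125
   a -0.0046 cmax 0.0141
   a -0.0006 cmax 0.0156
   a 0.0034 cmax 0.0171
   a 0.0074 cmax 0.0183
   a 0.0114 cmax 0.0198
   a 0.0154 cmax 0.0213
   a 0.0194 cmax 0.0226
   a 0.0234 cmax 0.0223
   a 0.0274 cmax 0.0206
   a 0.0314 cmax 0.015
   a 0.0354 cmax 0.0044
```

>>> {"method": "move_arm", "body": {
  "series": [
    [[0,0,-1,1,0],[0,0,-1,2,0],[0,0,-1,3,0],[0,0,-1,4,0],[0,0,-1,5,0],[0,0,-1,6,0],[0,0,-1,7,0],[0,0,-1,7,0],[0,0,-1,7,0],[0,0,-1,7,0]]
  ]
}}

```text
time_s: 35.12
eef_pos: [0.4705, -0.2615, 0.134]
eef_rot: [0.002, 0.696, 0.718, 0.0]
wrist_force: [-6.7, 7.3, 26.3]
opening: 0.396
grasp_force: 70.2
```

```bash
python3 tilt.py cap
```

```text
t 35.1167 p [ 0.4705 -0.2615  0.134 ] yaw 1.602 q [-0.73  0.21  1.79  0.    1.14 -0.76] F [-6.7  7.3 26.3] op 0.396 g 70.16172765944702
cap 0.67 a [-0.0041  0.0227  0.0336] b [-0.0168 -0.0006  0.0155] c [-0.0098  0.0117  0.017 ]
   a -0.0042 cmax 0.0135
   a -0.0002 cmax 0.0141
   a 0.0038 cmax 0.0147
   a 0.0078 cmax 0.0152
   a 0.0118 cmax 0.0158
   a 0.0158 cmax 0.0165
   a 0.0198 cmax 0.017
   a 0.0238 cmax 0.0173
   a 0.0278 cmax 0.0157
   a 0.0318 cmax 0.0118
```

>>> {"method": "move_arm", "body": {
  "series": [
    [[0,1,0,1,0],[0,2,0,1,0],[0,2,0,-4,0],[0,2,0,-8,0],[0,-1,0,-8,0],[0,-5,0,-8,0],[0,-9,0,-8,0],[0,-13,0,-8,0],[0,-17,0,-8,0],[0,-20,0,-8,0]]
  ]
}}

```text
time_s: 36.05
eef_pos: [0.4693, -0.2814, 0.1375]
eef_rot: [-0.0, 0.696, 0.718, -0.0]
wrist_force: [0.6, 0.7, -0.2]
opening: 0.394
grasp_force: 67.1
```

```bash
python3 tilt.py cap
```

```text
t 36.05 p [ 0.4693 -0.2814  0.1375] yaw 1.601 q [-0.76  0.22  1.76 -0.    1.16 -0.79] F [ 0.6  0.7 -0.2] op 0.394 g 67.13650684014283
cap 0.72 a [-0.0253  0.0026  0.0139] b [-0.0157  0.0011  0.0174] c [-0.0063  0.015   0.0207]
   a -0.0277 cmax 0.0154
   a -0.0237 cmax 0.0168
   a -0.0197 cmax 0.0175
   a -0.0157 cmax 0.0182
   a -0.0117 cmax 0.0187
   a -0.0077 cmax 0.0194
   a -0.0037 cmax 0.0201
   a 0.0003 cmax 0.0207
   a 0.0043 cmax 0.0209
   a 0.0083 cmax 0.0188
   a 0.0123 cmax 0.0141
```

>>> {"method": "move_arm", "body": {
  "series": [
    [[0,-1,0.5,1,0],[0,-2,0.5,2,0],[0,-3,0.5,3,0],[0,-4,0.5,4,0],[0,-5,0.5,4,0],[0,-5,0.5,4,0],[0,-5,0.5,4,0],[0.55,-4,0.5,4,0],[0.55,-4,0.5,4,0],[0.55,-4,0.5,4,0]]
  ]
}}

```text
time_s: 36.98
eef_pos: [0.4701, -0.2847, 0.1337]
eef_rot: [0.0, 0.696, 0.718, -0.0]
wrist_force: [-0.5, 0.4, -0.0]
opening: 0.554
grasp_force: 0.0
```

```bash
python3 tilt.py cap; python3 plane.py w20
```

```text
t 36.9833 p [ 0.4701 -0.2847  0.1337] yaw 1.601 q [-0.76  0.23  1.76 -0.    1.15 -0.79] F [-0.5  0.4 -0. ] op 0.554 g 0.0
cap 0.93 a [-0.0269 -0.0032  0.0085] b [-0.0165  0.0002  0.0169] c [-0.0115  0.0126  0.017 ]
   a -0.0271 cmax 0.0167
   a -0.0231 cmax 0.017
   a -0.0191 cmax 0.0169
   a -0.0151 cmax 0.0168
   a -0.0111 cmax 0.0168
   a -0.0071 cmax 0.0169
   a -0.0031 cmax 0.0168
   a 0.0009 cmax 0.0167
   a 0.0049 cmax 0.0152
   a 0.0089 cmax 0.0112
t 37.0833 p [ 0.4699 -0.2847  0.1335] yaw 1.601 q [-0.76  0.23  1.76 -0.    1.15 -0.79] F [-0.6 -0.3 -0.8] op 0.552 g 0.0
0.61 [318. 405. 151.  73.] 3147 3249 n [ 1.    -0.004 -0.002] tilt -0.1 face mid [-0.0285  0.0005 -0.0023] centre [-0.0355  0.0005 -0.0022] ext [0.0032 0.0527 0.0392]
0.49 [318. 332. 328. 296.] 22127 29142 n [ 0. -0. -1.] tilt -90.0 face mid [-0.0415 -0.0004 -0.1565] centre [-0.0415 -0.0004 -0.1495] ext [0.148  0.1467 0.0032]
```

>>> {"method": "move_arm", "body": {
  "series": [
    [[0.8,0,0,0,0],[0.8,0,0,0,0],[0.8,0,0,0,0],[0.8,0,0,-20,0],[0.8,0,0,-50,0],[0.8,0,0,-90,0],[0.8,0,0,-120,0],[0.8,30,0,-120,0],[0.8,60,0,-120,0],[0.8,60,0,-120,0]]
  ]
}}

```text
time_s: 38.02
eef_pos: [0.4682, -0.221, 0.2546]
eef_rot: [-0.0, 0.695, 0.719, 0.001]
wrist_force: [0.7, 0.1, -0.8]
opening: 0.8
grasp_force: 0.0
```

```bash
sed -i 's/"s2"/x/' see.py; python3 - <<'E'
from h import *
ob(); k=K("wrist"); im,d=camera("wrist"); cv2.imwrite("pics/w21.png",im)
P,u,v=cloud(d,k); s=np.array([np.cos(SY),np.sin(SY),0]); l=np.array([-s[1],s[0],0]); T=np.array([.4707,-.276,.160]); Q=P-T
a,b,c=Q@s,Q@l,Q[:,2]
for x in np.arange(-.09,.014,.004):
    q=(abs(a-x)<.002)&(abs(b)<.045)&(c>-.004)
    if q.sum()>5: print(round(x+.078,3),"from seat: lat",np.percentile(b[q],[1,99]).round(4),"top",np.percentile(c[q],98).round(4))
im2,_=camera("scene"); b=cv2.resize(im2[165:235,165:265],None,fx=5,fy=5,interpolation=cv2.INTER_CUBIC); cv2.imwrite("pics/fin.png",b)
E
```

```text
t 38.0167 p [ 0.4682 -0.221   0.2546] yaw 1.603 q [-0.67  0.03  1.72  0.    1.39 -0.7 ] F [ 0.7  0.1 -0.8] op 0.8 g 0.0
-0.004 from seat: lat [-0.0304  0.0288] top 0.015
0.0 from seat: lat [-0.0293  0.0302] top 0.016
0.004 from seat: lat [-0.0136  0.0147] top 0.0138
0.008 from seat: lat [-0.0135  0.0147] top 0.014
0.012 from seat: lat [-0.0145  0.0146] top 0.0141
0.016 from seat: lat [-0.0134  0.0145] top 0.0141
0.02 from seat: lat [-0.0115  0.0121] top 0.0142
0.024 from seat: lat [-0.005   0.0086] top 0.014
0.036 from seat: lat [-0.0276  0.0292] top 0.0297
0.04 from seat: lat [-0.0284  0.03  ] top 0.0299
0.044 from seat: lat [-0.0282  0.0301] top 0.0298
0.048 from seat: lat [-0.0286  0.03  ] top 0.0292
0.052 from seat: lat [-0.0225  0.0286] top 0.0253
0.056 from seat: lat [-0.0171  0.0174] top 0.017
0.06 from seat: lat [-0.0171  0.0174] top 0.0171
0.064 from seat: lat [-0.0169  0.0177] top 0.017
0.068 from seat: lat [-0.0168  0.0181] top 0.0171
0.072 from seat: lat [-0.0168  0.018 ] top 0.0172
0.076 from seat: lat [-0.0167  0.0178] top 0.0169
0.08 from seat: lat [-0.0167  0.0178] top 0.0167
0.084 from seat: lat [-0.0147  0.0157] top 0.0147
0.088 from seat: lat [-0.0119  0.0123] top 0.0112
```

View pics/fin.png

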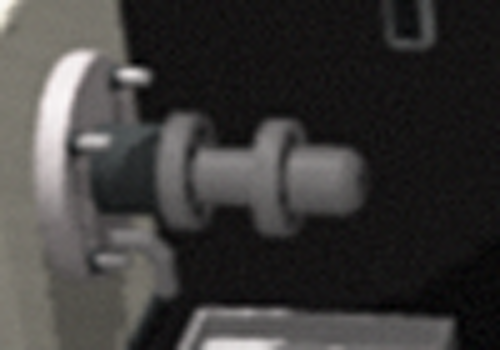

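The picture shows the fitted disc (185,170), sleeve (225,175), loose disc (275,175) and cap (330,180) in line with no visible gaps. The gripper is clear of them, so I'm handing in.

```bash
python3 -c "
from h import *
print(order.hand_in())"
```

```text
the job is handed in; nothing more can be done
None
```

The job is handed in at about 38 s: sleeve, disc and cap are on the shaft in that order, in line with no visible gaps, the gripper is clear, and nothing else was touched; the hand-in call returned no verdict.

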